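# Press the locking pins of three geared hubs home, smallest gear first

## Task

Three geared hubs stand on the bench, each with a locking pin sticking up from the middle of its gear. With the closed fingertips, lightly press each pin down until it is fully home, in order of gear size: the smallest gear first, then the medium one, then the largest. Press gently, don't lift or shift the hubs, and leave everything else on the bench alone.

Things in the scene. Friction and masses are not known exactly. Their poses are not given: they have to be found in the camera images.
- hub_small: loose unit of about 0.35 kg: dark gear 50 mm across lying level (small one of three) on a round aluminium hub 44 mm across with a bolt ear reaching 41 mm from the axis along +x. Gear top is 38 mm above the table, the 22 mm wide collar in its middle 46 mm. Origin: centre of underside, on the axis; z up
- pin_small_top (a point): centre of the top face of the small unit's locking pin, on the axis of the gear. Steel cap 18 mm across and 6 mm thick on a thin stem, standing above the collar; its top is 66 mm above the table when fully raised, 56 mm when fully home. The cap is sprung: with the pin home it gives 4 mm more under 3 N (start) to 9 N (end), then it is hard, and springs back up when let go
- pin_small (a joint): how far the pin is pressed down, m: 0 fully raised, 0.010 fully home; starts at 0 to 0.003. Not sprung itself: about 2.5 N plus light damping (15 N per m/s) moves it, it stays where it is left, and stops at 0.010; only pressing moves it
- hub_medium: loose unit of about 0.55 kg: dark gear 74 mm across lying level (medium one of three) on a round aluminium hub 60 mm across with a bolt ear reaching 50 mm from the axis along +x. Gear top is 38 mm above the table, the 22 mm wide collar in its middle 46 mm. Origin: centre of underside, on the axis; z up
- pin_medium_top (a point): centre of the top face of the medium unit's locking pin, on the axis of the gear. Steel cap 18 mm across and 6 mm thick on a thin stem, standing above the collar; its top is 66 mm above the table when fully raised, 56 mm when fully home. The cap is sprung: with the pin home it gives 4 mm more under 3 N (start) to 9 N (end), then it is hard, and springs back up when let go
- pin_medium (a joint): how far the pin is pressed down, m: 0 fully raised, 0.010 fully home; starts at 0 to 0.003. Not sprung itself: about 2.5 N plus light damping (15 N per m/s) moves it, it stays where it is left, and stops at 0.010; only pressing moves it
- hub_large: loose unit of about 0.85 kg: dark gear 98 mm across lying level (large one of three) on a round aluminium hub 60 mm across with a bolt ear reaching 60 mm from the axis along +x. Gear top is 38 mm above the table, the 22 mm wide collar in its middle 46 mm. Origin: centre of underside, on the axis; z up
- pin_large_top (a point): centre of the top face of the large unit's locking pin, on the axis of the gear. Steel cap 18 mm across and 6 mm thick on a thin stem, standing above the collar; its top is 66 mm above the table when fully raised, 56 mm when fully home. The cap is sprung: with the pin home it gives 4 mm more under 3 N (start) to 9 N (end), then it is hard, and springs back up when let go
- pin_large (a joint): how far the pin is pressed down, m: 0 fully raised, 0.010 fully home; starts at 0 to 0.003. Not sprung itself: about 2.5 N plus light damping (15 N per m/s) moves it, it stays where it is left, and stops at 0.010; only pressing moves it
- spare_gear: loose flat gear without hub or pin, 72 mm across, 8 mm thick with a 12 mm high boss; lies beyond the hubs; origin: centre of underside; a bystander
- socket: upright steel cylinder, 26 mm across, 38 mm high, between the hubs; origin: centre of underside; a bystander
- collar: steel ring, 40 mm across, 14 mm high, between the hubs; origin: centre of underside; a bystander
- bushing: flanged brass bushing, 38 mm across, 26 mm high, between the hubs; origin: centre of underside; a bystander
- screwdriver: screwdriver lying beyond the hubs; a bystander
- wrench: wrench lying flat on the robot's side of the hubs; a bystander
- grease_can: short upright can, 68 mm across, 90 mm high, beyond the hubs to the right; origin: centre of underside; a bystander
Mind the look-alikes: they are no part of the job. What is shaped like the hub_small but blue or turquoise is not meant.

How it is judged (in metres and radians):
On the way, in this order (a step that is already met when the one before it is completed fails the run):
1. the small gear's pin is home (value of joint pin_small above 0.0085 m), for 0.2 s.
2. the medium gear's pin is home (value of joint pin_medium above 0.0085 m), for 0.2 s.
3. the large gear's pin is home (value of joint pin_large above 0.0085 m), for 0.2 s.
At the end, for the whole second after the job is handed in: All three pins are pressed at least 8.5 mm of their 10 mm; the hubs stand upright (within 0.05 rad), at rest on the table and within 20 mm of where they started, as do the other loose things (value of joint each of pin_small, pin_medium, pin_large above 0.0085 m and distance of each of hub_small, hub_medium, hub_large, spare_gear, socket, collar, bushing, screwdriver, wrench, grease_can from where it was at the start of the episode below 0.02 m and angle between each of hub_small, hub_medium, hub_large's own z axis and vertical below 0.05 rad and height (world z) of each of hub_small, hub_medium, hub_large below 0.005 m and linear speed of each of hub_small, hub_medium, hub_large below 0.02 m/s); the robot touches nothing.
It fails at once if a larger gear's pin is pushed down (past 5.5 mm) before the next smaller gear's pin is home ((value of joint pin_medium above 0.0055 m and not (value of joint pin_small above 0.0085 m)) or (value of joint pin_large above 0.0055 m and not (value of joint pin_medium above 0.0085 m))).
It fails at once if a hub or its pin is pressed with more than 25 N (contact force between any of the fingers, the arm and hub_small above 25 N or contact force between any of the fingers, the arm and hub_medium above 25 N or contact force between any of the fingers, the arm and hub_large above 25 N).
It fails at once if a hub is lifted (8 mm), tipped (0.2 rad) or shifted (20 mm) (height (world z) of any of hub_small, hub_medium, hub_large above 0.008 m or angle between any of hub_small, hub_medium, hub_large's own z axis and vertical above 0.2 rad or distance of any of hub_small, hub_medium, hub_large from where it was at the start of the episode above 0.02 m).
It fails at once if another loose thing is moved by more than 20 mm (distance of any of spare_gear, socket, collar, bushing, screwdriver, wrench, grease_can from where it was at the start of the episode above 0.02 m).
It also fails if it takes over 48 s, if anything falls off the work surface, if the arm or the gripper's body presses on something with over 40 N, if the wrist force passes 120 N, or if a joint passes its speed limit or range.

## Robot

A 6-joint arm with a two-finger parallel gripper is mounted at the origin on the work surface. World frame = base frame: x ahead of the robot, y to its left, z up, the work surface at z = 0. Lengths are in mm, angles in degrees, forces in N, time in s.
With the tool pointing down it reaches from about 350 to 850 mm from the base axis. Payload 8.1 kg.
Tool frame: the origin (TCP) lies midway between the tips of the shut fingers; the grasp point (between the pads) lies 19 mm behind it (r.pinch_z is the distance from the TCP to the grasp point, in mm); z points along the fingers, y is the line along which they close (so a half turn about z gives the same grasp; the last joint's range is limited). The gripper opens to 85 mm and grips with 20 to 120 N. Pads are 22 mm wide; open, the fingers measure 114 mm over their backs; the gripper's body (76 mm by 85 mm) begins 54 mm behind the grasp point. The pads swing forward as they close: fully open they stand 13 mm farther back than shut.
Start: joints at [-72.96, 7.471, 85.268, -0, 87.261, -4.893], TCP at [224.132, -556.57, 231.292] pointing down, gripper open.
Joint ranges: [-169.43, 169.43], [-51.17, 129.36], [1.28, 143.12], [-76.62, 256.62], [0, 156.53], [-152.29, 152.29]. Speed limits (degrees/s): [136.94, 136.94, 159.86, 180, 180, 180].

## Interface

Orientations are given as [roll, pitch, yaw] about the fixed x, y, z axes, in that order (R = Rz(yaw) Ry(pitch) Rx(roll)).
In Python, from bench import r gives the robot as it stands.
- The arm moves only by the shell command python3 -m jog 'ROWS' [OPENING] [FORCE]. ROWS is JSON, one flat list of numbers, 6 for each row, row after row: the shift along the tool's x, y, z in m, then the turn, a rotation vector about the tool's x, y, z in rad. A call has 1 to 8 rows; each row is the pose to reach, as a shift and turn from the pose commanded when the call began, along the tool's axes at that moment; what a row does not reach only later rows make up. A row lasts 1/8 s, in which the tool goes at most 62.5 mm and 10.7 degrees, less where a joint would pass 70% of its speed; a pose out of reach is approached as far as the arm can. A call with a gripper value outside its range is refused whole. OPENING is the opening, from -1 (shut) to 1 (fully open), set as the call begins (- or left out, the last holds). The fingers move at their own pace and stop on an object; FORCE is the grip in N (left out, the last holds). Time passes only in rows, so rows that repeat a pose let the fingers close. It gives the time, the measured TCP pose, the force, the opening and the grip force at its end, in the units of the state.
- r.sense(): the state, without advancing time (a new reading comes with each control period).
- r.snapshot(name): name is "side" or "top"; returns a dict with "pixels" (480x640x3 uint8, red, green, blue), "range_z" (480x640 float32, mm along the optical axis (not along the pixel's ray), 0 where there is no reading), "K" (3x3 intrinsics, pixels), "rvec" (rotation vector, rad) and "tvec" (3), from world to camera coordinates, as OpenCV has them. Camera axes: x right, y down, z forward; pixel columns grow to the right and rows downward; lengths in mm; the calibration is good to about 2 mm. A picture is of the moment at which its call begins.
- r.hand_in(): hands the job in; it is judged then, once.
Trained networks look in a picture, given as the dict that the camera call returned (one of the last four; its "shot" number tells which), for a name from the list of things; names that differ only in an ending like _2 or _b are one class to them, and where a whole thing is asked for, a point or a joint stands for the part that bears it (a point fixed in the world has none). Each returns a list of dicts, best first, with "score" (0 to 1); they miss things now and then, are a little off and sometimes report something else, mostly with a low value. They report only what shows in the picture. A call takes as long as a camera call. They do not tell look-alikes from the thing itself.
- r.look_for(picture, target): "bbox" ([left, top, right, bottom] in pixels, round what is visible of it).
- r.outline_of(picture, target): "region" (480x640 bool, what is visible of it) and "bbox" ([left, top, right, bottom] in pixels, round what is visible of it).
The state is a dict: "time": time; "joint_pos": joint angles; "qd": joint speeds; "joint_efforts": joint torques, N m; "tool_pos": TCP position; "tcp_rot": TCP orientation; "ft_force": force on the tool from outside, world axes, zero at the start; "wrist_torque": the same for the moment, N m; "finger_gap": finger opening in mm; "grip_force": force on a finger pad.
Only numpy, scipy, OpenCV 4.12 (cv2) and the standard library are available. Lean on these libraries where they do the work, as an engineer would, in place of code of your own. Each camera call takes 0.05 s, during which the arm holds its last target. There are 200 camera calls.

## Working session

There is one attempt and no reset: what is moved stays moved. The work goes in short steps, Python scripts to look and compute and a shell command to move; the robot and the scene stay as the last step left them, time stands still between calls to the robot, and variables do not carry over. Pictures are saved under pics/ and viewed, at most 10 in all, crops included, and the job is handed in when it is done.

```bash
mkdir -p pics; cat > h.py <<'E'
import numpy as np, cv2
from bench import r
def world(p):
    K=p["K"];R=cv2.Rodrigues(np.array(p["rvec"],float))[0];t=np.array(p["tvec"],float)
    v,u=np.mgrid[0:480,0:640];z=p["range_z"]
    c=np.stack([(u-K[0][2])/K[0][0]*z,(v-K[1][2])/K[1][1]*z,z],-1)
    w=(c-t)@R; w[z==0]=np.nan
    return w
E
python3 - <<'E'
from h import *
s=r.sense();print(s["tool_pos"],s["tcp_rot"],s["ft_force"],s["finger_gap"],s["time"])
for n in("top","side"):
    p=r.snapshot(n);cv2.imwrite(f"pics/{n}.png",p["pixels"][...,::-1]);w=world(p);np.save(n+".npy",w)
    for t in("hub_small","hub_medium","hub_large","pin_small_top"):
        for d in r.look_for(p,t)[:4]:
            print(n,t,round(d["score"],2),np.round(d["bbox"]))
    if n=="top":
        m=((w[...,2]>53)&(w[...,2]<72)).astype(np.uint8)
        k,l,st,c=cv2.connectedComponentsWithStats(m)
        for i in range(1,k):
            if st[i,4]>15:print(st[i],np.nanmedian(w[l==i],0).round(1),p["pixels"][l==i].mean(0).round())
E
```

```text
[ 223.95662081 -556.04074275  230.24184864] [-1.79892983e+02 -8.43086535e-03  2.19331384e+01] [-0.38106017  0.3121377   0.08334546] 85.18470997240628 0.0
top hub_small 0.94 [290. 228. 323. 263.]
top hub_small 0.64 [271. 287. 305. 318.]
top hub_small 0.56 [304. 176. 335. 203.]
top hub_medium 0.93 [418. 247. 458. 288.]
top pin_small_top 0.6 [275. 300. 289. 312.]
top pin_small_top 0.49 [300. 237. 311. 246.]
[593 101  12  11  64] [ 795.7 -553.8   62.4] [44. 44. 43.]
[ 17 117   6   7  20] [779.5 531.7  60. ] [29. 29. 29.]
[484 150  32  34 174] [ 669.2 -353.2   62.3] [66. 66. 62.]
[319 179   9  10  74] [652.4 -46.3  67.2] [157. 158. 157.]
[ 550  180   18  204 1040] [ 471.2 -464.6   62.6] [83. 84. 79.]
[576 182  64   3 141] [ 653.7 -558.7   61.8] [65. 67. 63.]
[623 195  11  57 215] [ 575.8 -589.8   67.1] [48. 37. 23.]
[577 196  47  53 408] [ 591.3 -576.4   62.6] [37. 29. 18.]
[631 197   9   2  17] [ 626.8 -610.3   63.7] [46. 35. 22.]
[299 237  10  10  76] [546.5 -11.8  64.4] [182. 182. 177.]
[129 256  11  10  82] [511.  298.1  64.2] [143. 143. 138.]
[433 261  11  10  82] [ 502.2 -252.4   66. ] [171. 171. 166.]
[587 268  53 113 860] [ 389.5 -589.3   62.9] [38. 31. 22.]
[276 301  10  10  78] [431.4  30.2  67.4] [186. 193. 187.]
side hub_small 0.97 [339. 276. 361. 308.]
side hub_small 0.8 [302. 251. 330. 282.]
side hub_small 0.78 [264. 232. 292. 259.]
side hub_medium 0.71 [360. 214. 390. 242.]
side hub_large 0.78 [209. 334. 268. 378.]
side pin_small_top 0.38 [309. 252. 313. 254.]
```

```bash
python3 - <<'E'
import cv2
a=cv2.imread("pics/top.png");cv2.imwrite("pics/crop.png",cv2.resize(a[165:325,255:345],None,fx=3.6,fy=3.6,interpolation=2))
E
```

```text
(no output)
```

View pics/top.png

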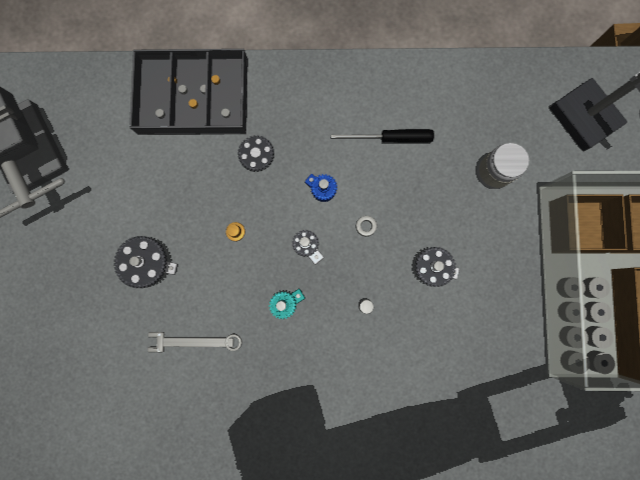

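View pics/crop.png

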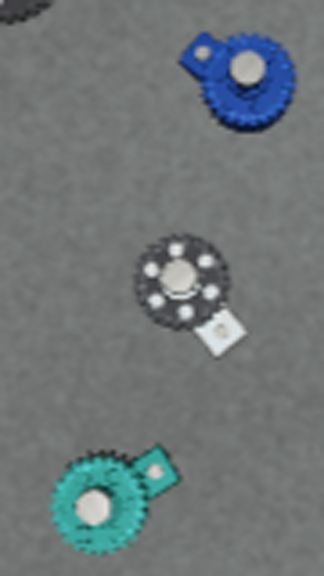

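The three candidates are blue (323,186), dark grey with an aluminium ear (305,242) and turquoise (284,305). The dark one at (305,242) is hub_small; the other two are the coloured look-alikes the task excludes. Medium is at (435,266) and large at (141,262). The pin tops measure 64–66 mm, which agrees with the 63–66 mm given. I'm moving above the small pin with the fingers shut.

```bash
python3 -m jog '[0.0625,-0.048,0,0,0,0, 0.11,-0.085,0,0,0,0, 0.16,-0.122,0,0,0,0, 0.21,-0.16,0,0,0,0, 0.25,-0.192,0,0,0,0, 0.25,-0.192,0,0,0,0]' -1 && python3 -m jog '[0.05,-0.038,0,0,0,0, 0.1,-0.076,0,0,0,0, 0.15,-0.115,0,0,0,0, 0.2,-0.153,0,0,0,0, 0.2525,-0.1928,0,0,0,0, 0.2525,-0.1928,0,0,0,0, 0.2525,-0.1928,0,0,0,0]'
python3 - <<'E'
from h import *
s=r.sense();print(s["time"],s["tool_pos"],s["tcp_rot"],s["ft_force"],s["finger_gap"])
E
```

```text
time: 1.25
tool_pos: [386.2, -281.8, 231.6]
tcp_rot: [180.0, -0.1, 22.2]
ft_force: [-0.7, -0.5, 0.2]
finger_gap: -0.3
grip_force: 0.0
time: 2.12
tool_pos: [546.5, -12.5, 231.0]
tcp_rot: [180.0, 0.0, 22.0]
ft_force: [0.5, -1.3, 0.8]
finger_gap: 0.1
grip_force: 0.0
2.125 [546.51128383 -12.53801017 231.02921413] [1.79981957e+02 4.97498250e-02 2.19701241e+01] [ 0.48509635 -1.34926863  0.79657199] 0.06650479427215393
```

```bash
python3 -m jog '[0,0,0.05,0,0,0, 0,0,0.1,0,0,0, 0,0,0.14,0,0,0, 0,0,0.156,0,0,0, 0,0,0.161,0,0,0, 0,0,0.161,0,0,0, 0,0,0.161,0,0,0]' -1 && python3 -m jog '[0,0,0.001,0,0,0, 0,0,0.002,0,0,0, 0,0,0.003,0,0,0, 0,0,0.004,0,0,0, 0,0,0.005,0,0,0, 0,0,0.006,0,0,0, 0,0,0.007,0,0,0, 0,0,0.007,0,0,0]'
python3 - <<'E'
from h import *
p=r.snapshot("side");cv2.imwrite("pics/s2.png",cv2.resize(p["pixels"][200:330,230:400,::-1],None,fx=4,fy=4))
E
```

```text
time: 3.0
tool_pos: [547.9, -12.2, 72.2]
tcp_rot: [179.9, -0.2, 21.9]
ft_force: [0.7, 0.3, -0.5]
finger_gap: 0.7
grip_force: 0.0
time: 4.0
tool_pos: [546.5, -11.9, 63.3]
tcp_rot: [-180.0, -0.0, 21.9]
ft_force: [1.0, 0.0, -0.3]
finger_gap: -0.1
grip_force: 0.0
```

View pics/s2.png

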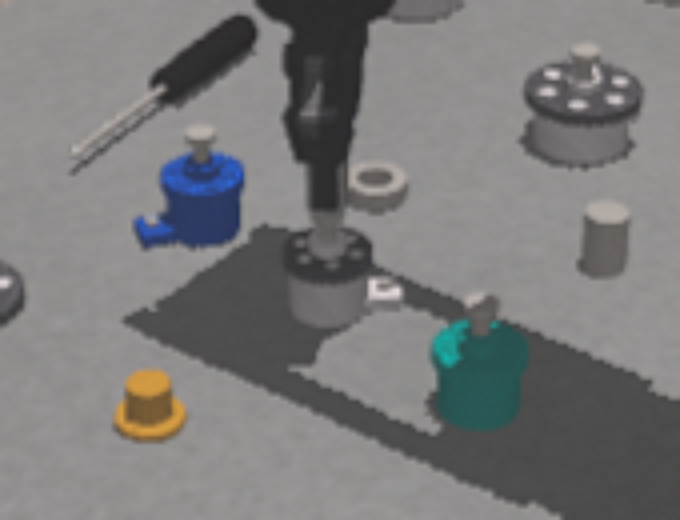

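The shut fingertips (crop 325,190) stand centred on the dark hub's pin, and the blue and turquoise look-alikes are clear. I'm pressing on.

```bash
python3 -m jog '[0,0,0.001,0,0,0, 0,0,0.002,0,0,0, 0,0,0.003,0,0,0, 0,0,0.004,0,0,0, 0,0,0.005,0,0,0, 0,0,0.006,0,0,0, 0,0,0.007,0,0,0, 0,0,0.007,0,0,0]'; python3 -m jog '[0,0,0.001,0,0,0, 0,0,0.001,0,0,0]';python3 -m jog '[0,0,0.001,0,0,0, 0,0,0.001,0,0,0]'
```

```text
time: 5.05
tool_pos: [546.5, -11.9, 56.1]
tcp_rot: [-180.0, -0.0, 21.9]
ft_force: [0.7, -0.0, 0.8]
finger_gap: 0.2
grip_force: 0.3
time: 5.3
tool_pos: [546.6, -11.9, 55.4]
tcp_rot: [180.0, -0.0, 21.9]
ft_force: [-0.9, -0.4, 3.1]
finger_gap: -0.0
grip_force: 1.9
time: 5.55
tool_pos: [546.6, -11.9, 54.4]
tcp_rot: [180.0, -0.0, 21.9]
ft_force: [-0.9, -0.2, 5.3]
finger_gap: 0.1
grip_force: 2.6
```

Small pin is home: 5.3 N at 54.4 mm fits the cap spring. Next I lift and go to the medium pin.

```bash
python3 -m jog '[0,0,0,0,0,0, 0,0,-0.003,0,0,0, 0,0,-0.03,0,0,0, 0,0,-0.06,0,0,0, -0.03,0.047,-0.066,0,0,0, -0.06,0.094,-0.066,0,0,0, -0.09,0.141,-0.066,0,0,0, -0.12,0.189,-0.066,0,0,0]' && python3 -m jog '[-0.011,0.0175,0,0,0,0, -0.011,0.0175,0,0,0,0, -0.011,0.0175,0.04,0,0,0, -0.011,0.0175,0.05,0,0,0, -0.011,0.0175,0.05,0,0,0, -0.011,0.0175,0.05,0,0,0]'
python3 - <<'E'
from h import *
p=r.snapshot("side");cv2.imwrite("pics/s3.png",cv2.resize(p["pixels"][180:330,230:430,::-1],None,fx=4,fy=4))
E
```

```text
time: 6.55
tool_pos: [505.1, -233.5, 120.1]
tcp_rot: [-180.0, 0.0, 21.9]
ft_force: [0.9, -0.3, 0.6]
finger_gap: -0.0
grip_force: 0.0
time: 7.3
tool_pos: [503.1, -252.3, 71.7]
tcp_rot: [179.9, -0.1, 22.0]
ft_force: [0.6, -0.5, -0.6]
finger_gap: -0.2
grip_force: 0.0
```

View pics/s3.png

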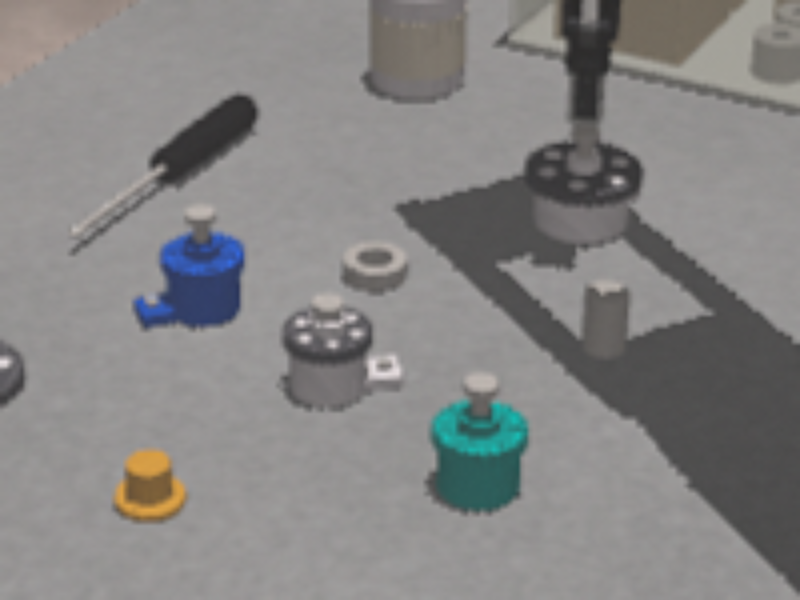

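The small pin (325,305) is clearly down. The fingertips are over the medium pin (585,150). Now pressing it.

```bash
python3 -m jog '[0,0,0.002,0,0,0, 0,0,0.004,0,0,0, 0,0,0.005,0,0,0, 0,0,0.006,0,0,0, 0,0,0.007,0,0,0, 0,0,0.008,0,0,0, 0,0,0.009,0,0,0, 0,0,0.010,0,0,0]'; python3 -m jog '[0,0,0.001,0,0,0, 0,0,0.002,0,0,0, 0,0,0.003,0,0,0, 0,0,0.004,0,0,0, 0,0,0.004,0,0,0]';python3 -m jog '[0,0,0.001,0,0,0, 0,0,0.001,0,0,0]';python3 -m jog '[0,0,0.001,0,0,0, 0,0,0.001,0,0,0]'
```

```text
time: 8.35
tool_pos: [502.1, -252.4, 60.2]
tcp_rot: [180.0, 0.0, 21.9]
ft_force: [-0.4, -0.4, 1.6]
finger_gap: 0.1
grip_force: 1.1
time: 8.98
tool_pos: [502.2, -252.4, 56.1]
tcp_rot: [180.0, -0.0, 21.9]
ft_force: [-0.4, -0.3, 1.1]
finger_gap: 0.1
grip_force: 0.0
time: 9.22
tool_pos: [502.3, -252.4, 55.5]
tcp_rot: [180.0, -0.0, 21.9]
ft_force: [-1.2, 1.6, 4.2]
finger_gap: 0.1
grip_force: 1.9
time: 9.48
tool_pos: [502.3, -252.4, 54.5]
tcp_rot: [180.0, -0.0, 21.9]
ft_force: [-2.1, 1.0, 5.4]
finger_gap: 0.2
grip_force: 2.6
```

Medium pin is home (5.4 N at 54.5 mm). On to the large one.

```bash
python3 -m jog '[0,0,0,0,0,0, 0,0,-0.003,0,0,0, 0,0,-0.03,0,0,0, 0,0,-0.066,0,0,0, 0.02,-0.047,-0.066,0,0,0, 0.043,-0.102,-0.066,0,0,0, 0.066,-0.157,-0.066,0,0,0, 0.088,-0.209,-0.066,0,0,0]' && python3 -m jog '[0.023,-0.054,0,0,0,0, 0.046,-0.109,0,0,0,0, 0.069,-0.164,0,0,0,0, 0.092,-0.218,0,0,0,0, 0.111,-0.263,0,0,0,0, 0.1258,-0.2983,0,0,0,0, 0.1258,-0.2983,0,0,0,0, 0.1258,-0.2983,0,0,0,0]' && python3 -m jog '[0,0,0.03,0,0,0, 0,0,0.045,0,0,0, 0,0,0.05,0,0,0, 0,0,0.05,0,0,0, 0,0,0.05,0,0,0]'
python3 - <<'E'
from h import *
p=r.snapshot("side");cv2.imwrite("pics/s4.png",cv2.resize(p["pixels"][200:400,190:400,::-1],None,fx=3,fy=3))
E
```

```text
time: 10.48
tool_pos: [505.4, -23.9, 120.2]
tcp_rot: [180.0, -0.0, 21.9]
ft_force: [-0.0, -0.1, -0.3]
finger_gap: -0.1
grip_force: 0.0
time: 11.48
tool_pos: [510.8, 297.5, 119.8]
tcp_rot: [180.0, 0.0, 22.0]
ft_force: [0.1, 0.4, 0.1]
finger_gap: -0.2
grip_force: 0.0
time: 12.1
tool_pos: [511.8, 298.2, 71.4]
tcp_rot: [-180.0, -0.1, 21.9]
ft_force: [-0.5, 0.8, 0.7]
finger_gap: 0.1
grip_force: 0.0
```

View pics/s4.png

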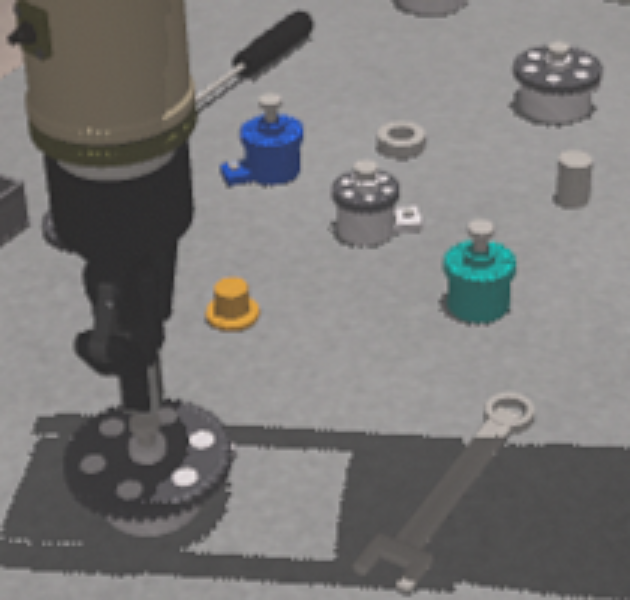

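Small (365,170) and medium (557,50) pins are down, and the fingertips are over the large pin (147,430). Now pressing it.

```bash
python3 -m jog '[0,0,0.002,0,0,0, 0,0,0.004,0,0,0, 0,0,0.005,0,0,0, 0,0,0.006,0,0,0, 0,0,0.007,0,0,0, 0,0,0.008,0,0,0, 0,0,0.009,0,0,0, 0,0,0.010,0,0,0]'; python3 -m jog '[0,0,0.001,0,0,0, 0,0,0.002,0,0,0, 0,0,0.003,0,0,0, 0,0,0.004,0,0,0, 0,0,0.004,0,0,0]';python3 -m jog '[0,0,0.001,0,0,0, 0,0,0.001,0,0,0]';python3 -m jog '[0,0,0.001,0,0,0, 0,0,0.001,0,0,0]'
```

```text
time: 13.15
tool_pos: [511.0, 298.0, 60.3]
tcp_rot: [180.0, -0.0, 21.9]
ft_force: [-0.9, -0.2, 2.3]
finger_gap: -0.2
grip_force: 1.1
time: 13.78
tool_pos: [511.0, 298.0, 56.1]
tcp_rot: [-180.0, 0.0, 21.9]
ft_force: [-0.1, 0.1, 0.3]
finger_gap: -0.1
grip_force: 0.2
time: 14.02
tool_pos: [511.0, 298.1, 55.4]
tcp_rot: [-180.0, -0.0, 21.9]
ft_force: [-2.3, -1.4, 3.1]
finger_gap: 0.2
grip_force: 1.9
time: 14.28
tool_pos: [511.0, 298.1, 54.4]
tcp_rot: [180.0, -0.0, 21.9]
ft_force: [-2.7, -1.0, 5.9]
finger_gap: -0.1
grip_force: 2.6
```

```bash
python3 -m jog '[0,0,0,0,0,0, 0,0,0,0,0,0, 0,0,-0.003,0,0,0, 0,0,-0.03,0,0,0, 0,0,-0.08,0,0,0, 0,0,-0.12,0,0,0, 0,0,-0.12,0,0,0]'
python3 - <<'E'
from h import *
w=world(r.snapshot("side"));w0=np.load("side.npy")
for x,y in((546.5,-11.8),(502.2,-252.4),(511,298)):
    f=lambda a:np.nanpercentile(np.where((np.hypot(a[...,0]-x,a[...,1]-y)<8)&(a[...,2]<75),a[...,2],np.nan),90).round(1)
    print(f(w0),f(w))
E
```

```text
time: 15.15
tool_pos: [513.5, 299.2, 179.0]
tcp_rot: [-180.0, -0.5, 21.9]
ft_force: [0.3, 0.8, -1.0]
finger_gap: 0.2
grip_force: 0.0
62.3 54.8
63.3 54.5
62.8 56.1
```

```bash
python3 -c "
from bench import r
print(r.hand_in())"
```

```text
the job is handed in; nothing more can be done
None
```

I pressed all three pins home in order (small, medium, large) at about 5–6 N each and handed the job in at about 15 s with the arm clear; the hand-in returned no verdict.

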